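# Set the carver's stand and lay a printing block on it

### The job

Set up the carver's stand to clean a printing block: swivel the board (the one with the orange handle) until the red pointers line up with the red marks on the base ring, and tilt it up to 35 degrees from level (yellow mark on the quadrant). Only then lay the block with the blue lattice gently on the sloping board, carving up, in the middle with its length running up the slope, flat on the board and its lower end down against the ledge. Leave the stand at those settings and everything else on the table where it is.

Things in the scene. Friction and masses are not known exactly. Their poses are not given: they have to be found in the camera images.
- stand: fixed round dark base ring of the stand, 290 mm across, 12 mm thick; origin: on the swivel axis, at its underside. Its x axis points, roughly towards the robot, at one of two red marks on its rim (the other is straight across, on the far rim); the board must rise in the +x direction, its ledge on the far side.
- turntable (a joint): swivel of the stand about the vertical through stand's origin, rad, positive anticlockwise from above; 0 = red pointers at the red marks. Stiff (about 0.5 N m), stays where it is left.
- board (a joint): tilt of the board, rad; 0 = level, grows as the handle end rises (0.611 = 35 degrees), limit 1.05. Stiff (about 0.8 N m), stays where it is left. The hinge is a horizontal axis 75 mm above the table, 30 mm from the swivel axis on the ledge side (at x = -30 mm, along y, in the turntable's frame, which is stand's frame turned by turntable).
- handle (a point): middle of the orange round handle bar: 14 mm thick, 100 mm free length between two arms, parallel to the board's upper edge and 45 mm beyond it. Axes of the board: x up the slope (level at tilt 0), y along bar and hinge, z the board's normal. It lies 165 mm along x and 6 mm along z from the hinge axis.
- board_foot (a point): point on the board's top face, in the middle of its width, at the foot of the ledge (the ledge's inner face). Axes as handle: x up the slope, y along the ledge, z out of the board. The board's top reaches from here 170 mm up x and 90 mm to either side in y; the ledge is 12 mm thick and stands 18 mm above the board. It lies -50 mm along x and 12 mm along z from the hinge axis.
- blue_block: dark wooden printing block 130 x 60 x 45 mm with a blue lattice of diamonds carved on top, lying carving up; about 0.3 kg; origin: centre of its underside, x along the 130 mm, y along the 60 mm, z up. Either end may point up the slope.
- caddy: fixed wooden caddy 66 x 66 x 90 mm holding upright chisels, 160 mm high in all, beside the stand; origin: centre of underside. An obstacle.
- red_block: same 130 x 60 x 45 mm dark wooden block with red stripes carved on top; origin: centre of underside, x along its length. Leave it alone.
- pale_block: same 130 x 60 x 45 mm brown block with three pale rounds on top; origin and axes as the others. Leave it alone.
- dye_bowl: blue ceramic bowl, 110 mm across, 50 mm high; origin: centre of underside. Leave it alone.
- mallet: lying wooden mallet about 200 mm long, head 56 mm thick and 85 mm wide at its +x end; origin: on the table under the handle. Leave it alone.
- brush: brush 200 mm long and 42 mm wide lying along its x; origin: centre of underside. Leave it alone.
- jar: amber jar, 68 mm across, 90 mm high; origin: centre of underside. Leave it alone.
- bottle: tall green bottle, 68 mm across, 190 mm high; origin: centre of underside. Leave it alone.
- motif_block: small square carved block 60 x 60 x 35 mm; origin: centre of underside. Leave it alone.

How it is judged (in metres and radians):
On the way:
1. the board is swivelled to the red marks and tilted to 35 degrees while the blue block is still off it (value of joint turntable between -0.09 and 0.09 rad and value of joint board between 0.541 and 0.681 rad and distance between blue_block and board_foot above 0.13 m), for 0.2 s.
At the end, for the whole second after the job is handed in: Swivel within 5 degrees of the red marks, tilt within 4 degrees of 35; the blue block at rest, carving up, flat on the board (0.1 rad, 7 mm), length up the slope within 10 degrees, within 40 mm of the middle line, lower end within 9 mm of the ledge (value of joint turntable between -0.09 and 0.09 rad and value of joint board between 0.541 and 0.681 rad and x of blue_block in the frame of board_foot between 0.055 and 0.074 m and y of blue_block in the frame of board_foot between -0.04 and 0.04 m and z of blue_block in the frame of board_foot between -0.006 and 0.007 m and angle between the z axis of blue_block and the z axis of board_foot, either way round below 0.1 rad and angle between the x axis of blue_block and the x axis of board_foot, either way round below 0.17 rad and angle between blue_block's own z axis and vertical below 1.2 rad and linear speed of blue_block below 0.02 m/s and velocity of joint board between -0.05 and 0.05 rad/s and velocity of joint turntable between -0.05 and 0.05 rad/s); the robot touches nothing.
It fails at once if another thing on the table is moved more than 25 mm (distance of any of red_block, pale_block, dye_bowl, mallet, brush, jar, bottle, motif_block from where it was at the start of the episode above 0.025 m).
It fails at once if the blue block is dropped or pressed hard on the board (over 60 N) (contact force between blue_block and stand above 60 N).
It also fails if it takes over 64 s, if anything falls off the work surface, if the arm or the gripper's body presses on something with over 40 N, if the wrist force passes 120 N, or if a joint passes its speed limit or range.

### The arm

A 6-joint arm with a two-finger parallel gripper is mounted at the origin on the work surface. World frame = base frame: x ahead of the robot, y to its left, z up, the work surface at z = 0. Lengths are in mm, angles in rad, forces in N, time in s.
With the tool pointing down it reaches from about 325 to 925 mm from the base axis. Payload 3.1 kg.
Tool frame: the origin (TCP) lies on the centre line of the jaws, within the pads' length; the fingertips stand 22 mm ahead of it and the grasp point (between the pads) lies 3 mm ahead of it (tip_extent is the distance from the TCP to the fingertips, in mm); z points along the fingers, y is the line along which they close (so a half turn about z gives the same grasp; the last joint's range is limited). The gripper opens to 85 mm and grips with 20 to 120 N. Pads are 22 mm wide; open, the fingers measure 114 mm over their backs; the gripper's body (76 mm by 85 mm) begins 54 mm behind the grasp point. The pads swing forward as they close: fully open they stand 13 mm farther back than shut.
Start: joints at [-1.372, 0.217, 1.613, -0, 1.311, -0.112], TCP at [191.159, -595.061, 253.3] pointing down, gripper open.
Joint ranges: [-2.75, 2.75], [-0.78, 2.1], [0.31, 2.55], [-1.13, 4.27], [0.13, 2.63], [-2.58, 2.58]. Speed limits (rad/s): [2.79, 2.79, 3.14, 3.14, 3.14, 3.14].

### API

Orientations are given as a unit quaternion [w, x, y, z].
In Python, from station import get_state, camera, camera_info, sign_off, tip_extent gives the robot as it stands.
- The arm moves only by the tool step_arm, never from a script. Its argument "steps" is a list that holds one entry, the list of rows, each a list of 5 numbers: the closure, from 0 (fully open) to 1 (shut), then the shift along the world's x, y, z in mm, then the turn about the world's z in degrees. In form: [[[hand, x, y, z, roll], ...]]. A call has 1 to 20 rows; each row is the pose to reach, as a shift and turn from the pose commanded when the call began; what a row does not reach only later rows make up. A row lasts 1/10 s, in which the tool goes at most 50 mm and 8.59 degrees, less where a joint would pass 70% of its speed; a pose out of reach is approached as far as the arm can. A call with a gripper value outside its range is refused whole. The fingers move at their own pace and stop on an object; "squeeze" is the grip in N (left out, the last holds). Time passes only in rows, so rows that repeat a pose let the fingers close. It gives the time, the measured TCP pose, the force, the opening and the grip force at its end, in the units of the state.
- get_state(): the state, without advancing time (a new reading comes with each control period).
- camera(name): name is "scene" or "top" or "wrist"; returns the picture (480x640x3 uint8, blue, green, red); there is no depth.
- camera_info(name): a dict with "mtx" (3x3 intrinsics, pixels), "k1" (the pictures are not rectified: a ray, as slopes to the right and down, at radius r is drawn at 1 + k1 r^2 times it, then the intrinsics apply), "position" and "attitude" of the camera in the world. Camera axes: x right, y up, looking along -z (the intrinsics and any distortion apply to the point x, -y, -z); pixel columns grow to the right and rows downward; lengths in mm; the calibration is good to about 2 mm. A picture is of the moment at which its call begins: read the wrist's pose just before it. camera_info takes no time and is no camera call; for the wrist camera it gives the pose at the moment of the call.
- sign_off(): hands the job in; it is judged then, once.
The state is a dict: "t": time; "q": joint angles; "dq": joint speeds; "effort": joint torques, N m; "tcp_pos": TCP position; "ee_rot": TCP orientation; "ft_force": force on the tool from outside, world axes, zero at the start; "moment": the same for the moment, N m; "opening": finger opening in mm; "gripper_force": force on a finger pad.
Only numpy, scipy, OpenCV 4.12 (cv2) and the standard library are available. Lean on these libraries where they do the work, as an engineer would, in place of code of your own. Each camera call takes 0.05 s, during which the arm holds its last target. There are 200 camera calls.

## Working session

There is one attempt and no reset: what is moved stays moved. The work goes in short steps, Python scripts to look and compute and a tool call to move; the robot and the scene stay as the last step left them, time stands still between calls to the robot, and variables do not carry over. Pictures are saved under pics/ and viewed, at most 10 in all, crops included, and the job is handed in when it is done.

Besides the shell and the picture viewer there is one more tool, called after "Emit:" as name([rows], argument=value, ...), one row to a line, values as JSON. step_arm: Moves the arm, as the interface text tells. Its arguments: {"type":"object","properties":{"steps":{"type":"array"},"squeeze":{"type":"number"}},"required":["steps"]}

```bash
mkdir -p pics; ls
python3 - <<'E'
from station import *
import cv2
for n in("scene","top"):
    cv2.imwrite(f"pics/{n}0.png",camera(n)); print(n,camera_info(n))
s=get_state();print(s,tip_extent)
E
```

```text
pics
scene {'mtx': array([[518.37098109,   0.        , 314.3279508 ],
       [  0.        , 518.37098109, 226.73325848],
       [  0.        ,   0.        ,   1.        ]]), 'k1': -0.0052326685567827946, 'position': array([1417.99767214,  451.84230109,  911.45557219]), 'attitude': array([0.47691727, 0.2184478 , 0.35757605, 0.77263824])}
top {'mtx': array([[438.82724698,   0.        , 320.44234232],
       [  0.        , 438.82724698, 240.27102392],
       [  0.        ,   0.        ,   1.        ]]), 'k1': -0.07722453081237461, 'position': array([ 382.73748723,  -19.56693168, 1126.76456481]), 'attitude': array([ 0.70662127,  0.05499188, -0.05505968, -0.70329987])}
{'t': 0.1, 'q': array([-1.37220824e+00,  2.17704706e-01,  1.61481322e+00,  9.48658341e-06,
        1.31132293e+00, -1.12193011e-01]), 'dq': array([-0.00110375, -0.00169026, -0.00254665, -0.00078877, -0.00096715,
       -0.00045635]), 'effort': array([-1.17930649e-03, -3.98073900e+01, -3.04969954e+01, -2.08084539e-04,
        4.20213270e-03, -7.10603203e-06]), 'tcp_pos': array([ 191.01335327, -594.35025964,  252.06203493]), 'ee_rot': array([-1.12325416e-03,  9.87950727e-01,  1.54764649e-01, -4.39645970e-05]), 'ft_force': array([-0.19031388,  0.78944142, -0.15445875]), 'moment': array([-0.01579531, -0.02839866,  0.02177601]), 'gripper_force': 0.0, 'opening': 85.01059724713544} 22.0
```

View pics/top0.png

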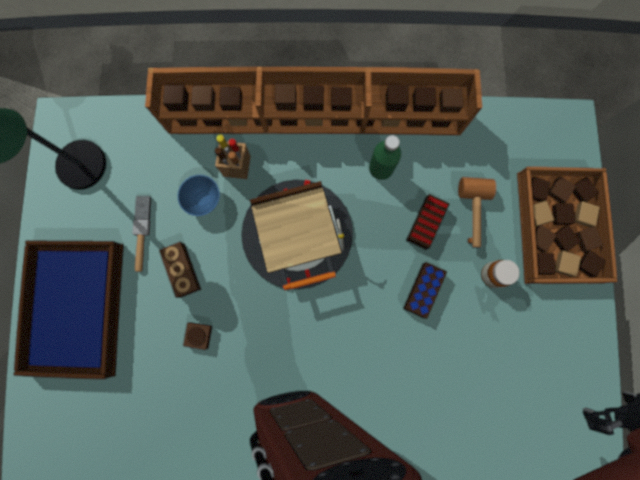

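View pics/scene0.png

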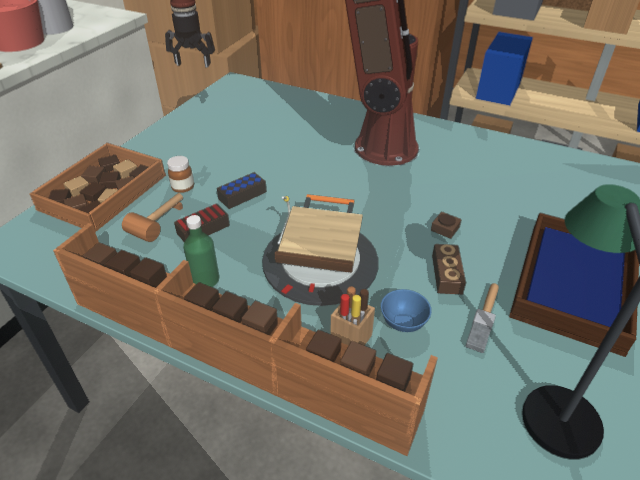

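The top view shows the ring centred near (298,235), the handle near (310,281), the blue block near (426,290) and the red block near (428,222). I'll zoom in for the red marks and pointers.

```bash
cat > h.py <<'E'
from station import *
import numpy as np, cv2
from scipy.spatial.transform import Rotation as R
def rot(q): return R.from_quat(q,scalar_first=True).as_matrix()
def proj(P,ci):
    p=(np.atleast_2d(P)-ci["position"])@rot(ci["attitude"])
    u=np.c_[p[:,0],-p[:,1]]/-p[:,2:]
    u=u*(1+ci["k1"]*(u**2).sum(1,keepdims=True))
    return u@ci["mtx"][:2,:2].T+ci["mtx"][:2,2]
def unproj(px,z,ci):
    px=np.atleast_2d(px).astype(float)
    d=(px-ci["mtx"][:2,2])/np.diag(ci["mtx"])[:2]; u=d.copy()
    for _ in range(20): u=d/(1+ci["k1"]*(u**2).sum(1,keepdims=True))
    r=np.c_[u[:,0],-u[:,1],-np.ones(len(u))]@rot(ci["attitude"]).T
    c=ci["position"]; return c+r*((z-c[2])/r[:,2:])
def blobs(im,lo,hi,amin=4):
    m=cv2.inRange(cv2.cvtColor(im,cv2.COLOR_BGR2HSV),np.array(lo),np.array(hi))
    n,l,s,c=cv2.connectedComponentsWithStats(m)
    return m,[(c[i].round(1).tolist(),s[i].tolist()) for i in range(1,n) if s[i][4]>=amin]
E
python3 - <<'E'
from h import *
im=cv2.imread("pics/top0.png"); ci=camera_info("top")
a=cv2.resize(im[165:315,220:380],None,fx=4.5,fy=4,interpolation=cv2.INTER_CUBIC)
a=cv2.resize(im[170:310,225:375],None,fx=4,fy=4,interpolation=cv2.INTER_CUBIC)
b=cv2.imread("pics/scene0.png")[180:320,245:395]
cv2.imwrite("pics/z.png",a)
# ring: dark
sub=im
for nm,lo,hi in(("red",(0,150,90),(6,255,255)),("orange",(7,190,150),(14,255,255)),("blue",(105,140,90),(125,255,255))):
    m,bl=blobs(im,lo,hi); print(nm,[x for x in bl if 150<x[0][1]<340 and x[0][0]>230])
m,_=blobs(im,(105,140,90),(125,255,255)); 
ys,xs=np.nonzero(m[255:325,395:455]); pts=np.c_[xs+395,ys+255]
W=unproj(pts,45,ci)[:,:2]; print("blue rect",cv2.minAreaRect(W.astype(np.float32)),W.mean(0))
ys,xs=np.nonzero(blobs(im,(7,190,150),(14,255,255))[0][265:295,270:350]);print("orange rect", cv2.minAreaRect(unproj(np.c_[xs+270,ys+265],81,ci)[:,:2].astype(np.float32)))
print(unproj([298,235],12,ci),unproj([[243,235],[353,235],[298,181],[298,289]],12,ci))
E
```

```text
red [([306.4, 182.4], [304, 181, 6, 4, 21]), ([285.0, 189.5], [284, 189, 3, 2, 6]), ([438.6, 202.2], [430, 197, 18, 11, 65]), ([436.7, 209.9], [430, 206, 14, 9, 35]), ([431.2, 216.2], [422, 211, 19, 11, 58]), ([427.7, 223.2], [419, 218, 19, 11, 59]), ([424.2, 230.4], [416, 226, 18, 10, 55]), ([421.0, 237.9], [412, 233, 19, 11, 59]), ([307.4, 273.3], [305, 270, 6, 8, 27]), ([288.1, 279.9], [287, 278, 3, 5, 12])]
orange [([309.3, 280.0], [284, 273, 50, 15, 194])]
blue [([429.4, 269.8], [426, 267, 7, 7, 37]), ([439.0, 274.2], [436, 271, 7, 7, 39]), ([425.7, 278.4], [422, 275, 8, 8, 44]), ([435.3, 282.7], [432, 279, 8, 8, 43]), ([421.9, 287.2], [419, 284, 7, 8, 43]), ([431.4, 291.6], [428, 288, 8, 8, 45]), ([418.0, 296.0], [415, 293, 7, 7, 41]), ([427.6, 300.4], [424, 297, 8, 8, 45]), ([414.2, 304.8], [411, 301, 7, 8, 42]), ([423.7, 309.4], [420, 306, 8, 8, 45])]
blue rect ((430.4283447265625, -281.7016296386719), (44.28562545776367, 113.72945404052734), 64.51569366455078) [ 430.06166207 -281.52651212]
orange rect ((450.7262878417969, 8.467544555664062), (9.514081001281738, 121.19764709472656), 15.201295852661133)
[[571.30396745  38.63117382  12.        ]] [[ 570.65879421  180.78694883   12.        ]
 [ 571.98085859 -103.11603331   12.        ]
 [ 715.43058766   40.53187984   12.        ]
 [ 432.75546995   36.93728609   12.        ]]
```

View pics/z.png

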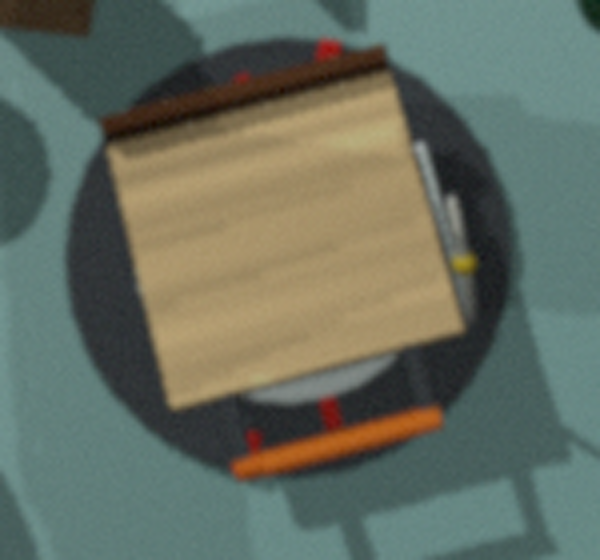

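The board pointers are at about (285,189) and (307,273). The ring marks are at (306,182) and (288,280), so the board has to swivel about 25° clockwise seen from above. I'll fit the stand model next.

```bash
cat > fit.py <<'E'
from h import *
from scipy.optimize import least_squares
def board(c,yaw,tilt,P):  # P in hinge axes -> world
    P=np.atleast_2d(P).astype(float); cc,s=np.cos(tilt),np.sin(tilt)
    x=P[:,0]*cc-P[:,2]*s-30; z=P[:,0]*s+P[:,2]*cc+75
    return np.c_[c[0]+x*np.cos(yaw)-P[:,1]*np.sin(yaw), c[1]+x*np.sin(yaw)+P[:,1]*np.cos(yaw), z]
E
python3 - <<'E'
from fit import *
ci=camera_info("top"); cs=camera_info("scene")
im=cv2.imread("pics/scene0.png")
_,o=blobs(im,(7,190,130),(16,255,255)); o=[x for x in o if 290<x[0][0]<370 and 185<x[0][1]<215]; print(o)
ring=np.array([[241.75,235],[354.5,235],[298,179.5],[298,289.5]])
wr=unproj(ring,12,ci); c0=np.array([(wr[2,0]+wr[3,0])/2,(wr[0,1]+wr[1,1])/2]); print("ring",c0,wr[2,0]-wr[3,0],wr[0,1]-wr[1,1])
mk=unproj([[306.4,182.4],[288.1,279.9]],12,ci); pt=unproj([[285,189.5],[307.4,273.3]],14,ci)
f=lambda a:np.degrees(np.arctan2(*(a[1]-a[0])[[1,0]]))
print("marks",mk.round(1).tolist(),mk.mean(0),f(mk),"ptr",pt.mean(0),f(pt))
obs=np.array([[268.75,272.5],[341.25,252],[283.75,287],[335,273.75],[251,201],[320.75,182.5]])
M=[[120,-90,12],[120,90,12],[165,-50,6],[165,50,6],[-62,-90,30],[-62,90,30]]
def res(p):
    W=board(p[:2],p[2],p[3],M)
    r=(proj(W,ci)-obs).ravel()
    h=(proj(board(p[:2],p[2],p[3],[[165,0,6]]),cs)-np.array(o[0][0])).ravel()
    return np.r_[r,h*2,(p[:2]-c0)/3]
s=least_squares(res,[*c0,np.radians(195),0.1]);p=s.x;print("c",p[:2],"yaw",np.degrees(p[2]),"tilt",np.degrees(p[3]),s.fun.round(1))
print("handle now",board(p[:2],p[2],p[3],[165,0,6]))
for t in(10,20,30,35):print(t,board(p[:2],np.radians(f(mk)),np.radians(t),[165,0,6]))
im=cv2.imread("pics/top0.png");m,b=blobs(im,(105,140,90),(125,255,255));b=np.array([x[0] for x in b if 400<x[0][0]<450 and 260<x[0][1]<320])
W=unproj(b,45,ci)[:,:2]; d=cv2.fitLine(W.astype(np.float32),2,0,.01,.01).ravel();print("block",W.mean(0),np.degrees(np.arctan2(d[1],d[0]))%180)
print("bottle,caddy", unproj([392,143],190,ci),unproj([232,158],45,ci))
E
```

```text
[]
ring [575.51084743  38.52239817] 288.0323677759358 291.0167616048285
marks [[711.7, 18.4, 12.0], [455.6, 62.3, 12.0]] [583.66325965  40.36560243  12.        ] 170.25821067029986 ptr [582.07082644  43.80473623  14.        ] -164.51191746692203Traceback (most recent call last):
  File "<stdin>", line 17, in <module>
    return func(*args, **kwargs)
    vector_fun = VectorFunction(
        fun_wrapped,
    ...<6 lines>...
        workers=workers
    )
    self._update_fun()
    ~~~~~~~~~~~~~~~~^^
    self.f = self.fun_wrapped(xp_copy(self.x))
             ~~~~~~~~~~~~~~~~^^^^^^^^^^^^^^^^^
    return np.atleast_1d(self.fun(x))
                         ~~~~~~~~^^^
    return self.f(x, *self.args, **self.kwargs)
           ~~~~~~^^^^^^^^^^^^^^^^^^^^^^^^^^^^^^
  File "<stdin>", line 15, in res
IndexError: list index out of range
```

Run:
```python
from fit import *
ci=camera_info("top"); cs=camera_info("scene")
im=cv2.imread("pics/scene0.png")
_,o=blobs(im,(5,150,110),(18,255,255)); o=[x for x in o if 290<x[0][0]<370 and 185<x[0][1]<215]; print(o)
o=o[0][0] if o else [330,199.5]
c0=np.array([576,38.5]);yt=np.radians(170.2)
obs=np.array([[268.75,272.5],[341.25,252],[283.75,287],[335,273.75],[251,201],[320.75,182.5]])
M=[[120,-90,12],[120,90,12],[165,-50,6],[165,50,6],[-62,-90,30],[-62,90,30]]
def res(p):
    r=(proj(board(p[:2],p[2],p[3],M),ci)-obs).ravel()
    h=(proj(board(p[:2],p[2],p[3],[[165,0,6]]),cs)-np.array(o)).ravel()
    return np.r_[r,h*2,(p[:2]-c0)/3]
s=least_squares(res,[*c0,np.radians(195),0.1]);p=s.x;print("c",p[:2],"yaw",np.degrees(p[2]),"tilt",np.degrees(p[3]),s.fun.round(1))
print("handle now",board(p[:2],p[2],p[3],[165,0,6]))
for t in(np.degrees(p[3]),10,20,30,35):print(t,board(p[:2],yt,np.radians(t),[165,0,6]))
im=cv2.imread("pics/top0.png");m,b=blobs(im,(105,140,90),(125,255,255));b=np.array([x[0] for x in b if 400<x[0][0]<450 and 260<x[0][1]<320])
W=unproj(b,45,ci)[:,:2]; d=cv2.fitLine(W.astype(np.float32),2,0,.01,.01).ravel();print("block",W.mean(0),np.degrees(np.arctan2(d[1],d[0]))%180)
print("bottle,caddy", unproj([392,143],190,ci),unproj([232,158],45,ci))
```

```text
[([329.5, 199.2], [307, 195, 47, 9, 176])]
c [576.17961372  40.3247367 ] yaw 195.55822678624443 tilt 4.9905734933808334 [-0.6  0.2  0.6  0.6  5.8 -0.1 -4.3  1.9 -1.5 -1.6  0.7 -2.2  0.4 -0.7
  0.1  0.6]
handle now [[447.23165037   4.42314008  95.33090841]]
4.9905734933808334 [[444.28026568  63.10771013  95.33090841]]
10 [[446.64637557  62.69901199 109.56079583]]
20 [[454.97723922  61.26002197 137.07147937]]
30 [[467.8890093   59.02977202 162.69615242]]
35 [[475.94527359  57.63821355 174.55502426]]
block [ 431.25762909 -281.74918706] 154.82129
bottle,caddy [[ 752.4540937  -179.47761592  190.        ]] [[766.96800219 210.49699931  45.        ]]
```

Emit:
step_arm([
  [[0.5,40,90,0,8],[0.5,70,135,0,16],[0.5,90,180,0,24],[0.5,110,225,0,32],[0.5,130,270,0,40],[0.5,145,315,0,48],[0.5,160,360,0,56],[0.5,180,405,0,64],[0.5,200,450,0,72],[0.5,215,495,0,80],[0.5,230,540,-10,87.8],[0.5,245,580,-30,87.8],[0.5,256,599,-53,87.8],[0.5,256,599,-53,87.8],[0.5,256,599,-53,87.8],[0.5,256,599,-53,87.8],[0.5,256,599,-53,87.8],[0.5,256,599,-53,87.8]],
], squeeze=40)

```text
t: 1.9
tcp_pos: [447.6, 2.6, 201.3]
ee_rot: [0.001, 0.605, 0.796, 0.0]
ft_force: [0.8, 0.4, 0.3]
opening: 42.4
gripper_force: 0.0
```

Run:
```python
from fit import *
s=get_state();ci=camera_info("wrist");im=camera("wrist");cv2.imwrite("pics/w1.png",im)
print(s["t"],s["tcp_pos"],s["ee_rot"],s["q"],s["opening"])
m,b=blobs(im,(5,150,110),(18,255,255),100);print(b)
if b:
    b=max(b,key=lambda x:x[1][4])
    ys,xs=np.nonzero(m); r=cv2.minAreaRect(np.c_[xs,ys].astype(np.float32)); print(r)
    q=cv2.boxPoints(r)
    for z in(90,95,100):print(unproj(b[0],z,ci), unproj(q,z,ci)[:,:2].round(0).tolist())
print(proj(board([576.2,40.3],np.radians(195.56),np.radians(5),[[165,0,6],[165,-50,6],[165,50,6]]),ci))
```

```text
1.9 [447.59561481   2.58373485 201.32157623] [9.27647880e-04 6.05445108e-01 7.95886455e-01 3.32496141e-04] [-1.51066204e-01 -1.20644053e-01  2.06718985e+00 -3.27533642e-04
  1.19309966e+00 -4.21091282e-01] 42.380314500226845
[([328.0, 236.3], [317, 138, 24, 204, 4532])]
((328.4999694824219, 239.49996948242188), (202.99996948242188, 22.999996185302734), 90.0)
[[450.42346842  10.05219215  90.        ]] [[428.0, 65.0], [441.0, 68.0], [478.0, -59.0], [463.0, -63.0]]
[[449.91963828  11.51390895  95.        ]] [[428.0, 65.0], [441.0, 69.0], [477.0, -56.0], [463.0, -60.0]]
[[449.41580815  12.97562575 100.        ]] [[428.0, 65.0], [441.0, 69.0], [476.0, -53.0], [462.0, -57.0]]
[[320.57106348 246.20829975]
 [320.35017069 162.51677274]
 [320.76826352 319.81706763]]
```

View pics/w1.png

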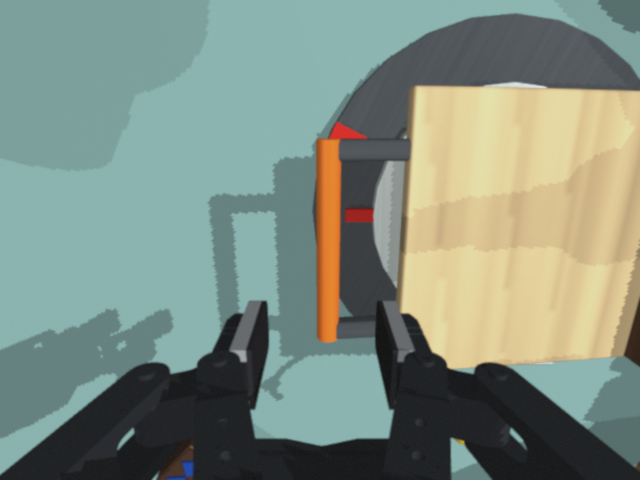

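The wrist view shows the bar vertical at column 328, with its middle near row 238. It is parallel to the pads and about 3 mm in x and 8 mm in y from the tool. I'll correct for that, descend and close.

Emit:
step_arm([
  [[0.5,2.5,7.5,-30,0],[0.5,2.5,7.5,-60,0],[0.5,2.5,7.5,-85,0],[0.5,2.5,7.5,-102,0],[0.5,2.5,7.5,-102,0],[1,2.5,7.5,-102,0],[1,2.5,7.5,-102,0],[1,2.5,7.5,-102,0],[1,2.5,7.5,-102,0],[1,2.5,7.5,-102,0],[1,2.5,7.5,-102,0],[1,2.5,7.5,-102,0]],
], squeeze=50)

```text
t: 3.15
tcp_pos: [449.4, 10.6, 99.5]
ee_rot: [0.0, 0.604, 0.797, -0.001]
ft_force: [-4.4, -3.8, 3.5]
opening: 12.4
gripper_force: 48.7
```

Run:
```python
from fit import *
s=get_state();print(s["t"],s["tcp_pos"],s["ft_force"],s["opening"],s["gripper_force"])
cs=camera_info("scene");im=camera("scene")
# swivel arc about fitted centre, from actual handle point
h=s["tcp_pos"][:2]
for c in([576.2,40.3],[577,42]):
    c=np.array(c);v=h-c;a=np.degrees(np.arctan2(v[1],v[0]))%360;print("r",np.hypot(*v),"ang",a)
    r=np.hypot(*v)
    for k in range(0,6):
        t=np.radians(195.56+(170.2-195.56)*k/5);p=c+r*np.array([np.cos(t),np.sin(t)]);print(np.degrees(t).round(1),(p-h).round(1))
    for t in(10,15,20,25,30,35):print(t,(board(c,np.radians(170.2),np.radians(t),[165,0,6])[0]-[*h,0]).round(1))
```

```text
3.15 [449.38049142  10.59014358  99.5132046 ] [-4.43222056 -3.84960915  3.54815341] 12.401928084324481 48.684056997299194
r 130.25307414696462 ang 193.18484360475082
195.6 [ 1.3 -5.2]
190.5 [-1.3  6. ]
185.4 [-2.9 17.4]
180.3 [-3.4 28.9]
175.3 [-3.  40.4]
170.2 [-1.5 51.9]
10 [ -2.7  52.1 109.6]
15 [  0.9  51.5 123.5]
20 [  5.6  50.6 137.1]
25 [ 11.5  49.6 150.2]
30 [ 18.5  48.4 162.7]
35 [ 26.6  47.  174.6]
r 131.42799568692965 ang 193.82688302518198
195.6 [ 1.  -3.8]
190.5 [-1.6  7.5]
185.4 [-3.2 19. ]
180.3 [-3.8 30.6]
175.3 [-3.4 42.2]
170.2 [-1.9 53.8]
10 [ -1.9  53.8 109.6]
15 [  1.7  53.2 123.5]
20 [  6.4  52.3 137.1]
25 [ 12.3  51.3 150.2]
30 [ 19.3  50.1 162.7]
35 [ 27.4  48.7 174.6]
```

Emit:
step_arm([
  [[1,-1,6,0,-2.5],[1,-2,12.3,0,-5.1],[1,-2.6,18,0,-7.6],[1,-3.2,23.9,0,-10.2],[1,-3.3,29.6,0,-12.7],[1,-3.3,35.3,0,-15.2],[1,-3,41,0,-17.8],[1,-2.5,46.9,0,-20.3],[1,-1.6,52.7,0,-22.9],[1,-0.6,58.4,0,-25.4],[1,-0.6,58.4,0,-25.4],[1,-0.6,58.4,0,-25.4]],
])

```text
t: 4.4
tcp_pos: [448.3, 70.2, 99.3]
ee_rot: [-0.001, 0.765, 0.644, -0.001]
ft_force: [-4.8, 0.3, 4.7]
opening: 12.3
gripper_force: 49.1
```

Run:
```python
from fit import *
s=get_state();print(s["t"],s["tcp_pos"],s["ee_rot"],s["ft_force"],s["moment"],s["opening"],s["gripper_force"])
im=camera("top");a=cv2.resize(im[165:315,225:385],None,fx=3,fy=3,interpolation=cv2.INTER_CUBIC)
im=camera("scene");b=cv2.resize(im[180:330,235:395],None,fx=3,fy=3,interpolation=cv2.INTER_CUBIC)
cv2.imwrite("pics/s2.png",cv2.resize(np.hstack([a,b]),(800,375)))
```

```text
4.4 [448.34761904  70.15842329  99.33477912] [-8.58123486e-04  7.64936970e-01  6.44104348e-01 -5.33950378e-04] [-4.75548195  0.27023491  4.67429134] [ 0.02421222  0.81887368 -0.1820937 ] 12.276415294134651 49.08244013786316
```

View pics/s2.png

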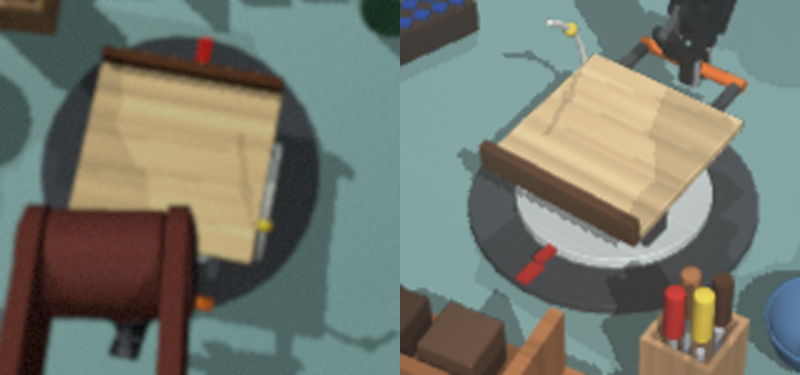

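The pointer (548,255) and the ring mark (531,270) nearly line up in the scene view. I'll measure the remaining offset.

Run:
```python
from fit import *
cs=camera_info("scene");im=camera("scene")
m,b=blobs(im,(0,150,90),(6,255,255));b=[x for x in b if 255<x[0][0]<325 and 260<x[0][1]<305];print(b)
ys,xs=np.nonzero(m[260:305,255:325]);W=unproj(np.c_[xs+255,ys+260],13,cs)[:,:2]
c=np.array([577,42]);v=W-c;r=np.hypot(*v.T);a=np.degrees(np.arctan2(v[:,1],v[:,0]))
for lo in range(90,150,6):
    k=(r>=lo)&(r<lo+6)
    if k.any():print(lo,k.sum(),a[k].mean().round(2),a[k].min().round(1),a[k].max().round(1))
print(board(c,np.radians(170.2),np.radians(5),[165,0,6]))
```

```text
[([289.0, 285.6], [282, 278, 15, 16, 85])]
90 2 -13.59 -15.4 -11.8
96 9 -12.3 -15.1 -9.4
102 9 -12.67 -15.8 -9.4
108 10 -12.82 -15.5 -10.3
114 8 -11.63 -14.1 -9.2
120 10 -10.74 -13.7 -7.4
126 12 -10.82 -13.6 -8.3
132 11 -10.62 -13.2 -8.3
138 10 -10.82 -13.1 -8.3
144 4 -10.22 -12.1 -8.3
[[445.10395025  64.78240372  95.35786574]]
```

Emit:
step_arm([
  [[1,-0.3,-1.7,0,0.8],[1,-0.7,-3.4,0,1.5],[1,0.3,-3.6,7,1.5],[1,1.7,-3.8,14.2,1.5],[1,3.2,-4.1,21,1.5],[1,5.2,-4.5,28.1,1.5],[1,7.4,-4.9,35,1.5],[1,10,-5.3,41.7,1.5],[1,12.8,-5.8,48.3,1.5],[1,15.9,-6.3,54.8,1.5],[1,19.2,-7,61,1.5],[1,22.9,-7.6,67.3,1.5],[1,26.8,-8.3,73.3,1.5],[1,30.9,-9,79.2,1.5],[1,30.9,-9,79.2,1.5],[1,30.9,-9,79.2,1.5],[1,30.9,-9,79.2,1.5]],
])

```text
t: 6.25
tcp_pos: [477.2, 61.7, 178.3]
ee_rot: [-0.003, 0.756, 0.654, -0.002]
ft_force: [-11.6, 4.9, 2.8]
opening: 12.4
gripper_force: 49.1
```

Run:
```python
from fit import *
s=get_state();print(s["t"],s["tcp_pos"],s["ft_force"],s["moment"],s["opening"],s["gripper_force"])
```

```text
6.25 [477.22854938  61.73809584 178.26062006] [-11.56841663   4.85738735   2.79059141] [ 0.85654377  2.00483882 -0.10331005] 12.4165044320816 49.13041591644287
```

Emit:
step_arm([
  [[0.5,0,0,0,0],[0.5,0,0,0,0],[0.5,0,0,0,0],[0.5,0,0,0,0],[0.5,0,0,20,0],[0.5,0,0,50,0],[0.5,0,0,90,0],[0.3,-10,-20,110,-8],[0,-20,-50,110,-16],[0,-30,-90,110,-24],[0,-40,-130,110,-32],[0,-50,-170,105,-40],[0,-60,-210,95,-48],[0,-70,-250,80,-56],[0,-80,-290,65,-64],[0,-86,-324,50,-72],[0,-86,-324,40,-80],[0,-86,-324,30,-88],[0,-86,-324,22,-96],[0,-86,-324,22,-104]],
])

```text
t: 8.25
tcp_pos: [393.3, -263.3, 198.3]
ee_rot: [-0.0, 0.981, -0.196, -0.001]
ft_force: [-0.5, 0.3, -0.9]
opening: 85.6
gripper_force: 0.0
```

Emit:
step_arm([
  [[0,0,0,0,-2.9],[0,0,0,0,-2.9],[0,0,0,0,-2.9]],
])

```text
t: 8.55
tcp_pos: [394.2, -263.5, 199.8]
ee_rot: [0.0, 0.976, -0.218, 0.0]
ft_force: [0.5, -0.1, 0.3]
opening: 85.3
gripper_force: 0.0
```

Run:
```python
from fit import *
s=get_state();print(s["t"],s["tcp_pos"],s["ee_rot"],s["q"],s["ft_force"])
t=camera("top");sc=camera("scene");w=camera("wrist");wi=camera_info("wrist")
for n,i in(("t3",t),("sc3",sc),("w3",w)):cv2.imwrite(f"pics/{n}.png",i)
ct=camera_info("top");cs=camera_info("scene")
a=cv2.resize(t[165:315,225:385],None,fx=2.5,fy=2.5,interpolation=cv2.INTER_CUBIC)
b=cv2.resize(sc[180:330,235:395],None,fx=2.5,fy=2.5,interpolation=cv2.INTER_CUBIC)
cv2.imwrite("pics/s3.png",np.hstack([a,b]))
# wrist: blue block
m,bl=blobs(w,(105,140,90),(125,255,255),30);bb=[x for x in bl];print(len(bb))
b=np.array([x[0] for x in bb]);W=unproj(b,45,wi)[:,:2];d=cv2.fitLine(W.astype(np.float32),2,0,.01,.01).ravel();print("block",W.round(0).tolist(),W.mean(0),np.degrees(np.arctan2(d[1],d[0]))%180)
for im,ci,n in((t,ct,"top"),(sc,cs,"scene")):
    print(n,"orange",[x for x in blobs(im,(5,150,110),(18,255,255))[1] if 270<x[0][0]<370 and 185<x[0][1]<300],
     "pred",proj(board([577,42],np.radians(170.2),np.radians(35),[165,0,6]),ci))
    m,bl=blobs(im,(0,150,90),(6,255,255));ys,xs=np.nonzero(m);k=(xs>255)&(xs<345)
    P=np.c_[xs,ys][k];Wd=unproj(P,13,ci)[:,:2]-[577,42];r=np.hypot(*Wd.T);an=np.degrees(np.arctan2(Wd[:,1],Wd[:,0]))
    for sgn in(-1,1):
      for lo in range(84,150,6):
        q=(r>=lo)&(r<lo+6)&(Wd[:,0]*sgn>0)
        if q.any():print(sgn,lo,q.sum(),an[q].mean().round(1))
```

```text
8.55 [ 394.16898672 -263.54793722  199.83864314] [ 3.19459047e-04  9.76052893e-01 -2.17532824e-01  3.44941644e-04] [-7.37394208e-01 -5.58549907e-02  2.01063491e+00 -2.30255263e-04
  1.18589699e+00  1.27206062e+00] [ 0.5274585  -0.10859127  0.32991003]
10
block [[483.0, -291.0], [472.0, -314.0], [461.0, -281.0], [450.0, -304.0], [428.0, -294.0], [439.0, -270.0], [417.0, -260.0], [406.0, -284.0], [385.0, -274.0], [396.0, -250.0]] [ 433.75002295 -282.2777126 ] 155.08826
top orange [([285.1, 266.3], [257, 259, 57, 15, 310])] pred [[284.23616154 265.28249304]]
-1 96 7 170.2
-1 102 10 170.7
-1 108 11 170.5
-1 114 10 169.9
-1 120 16 169.5
-1 126 14 169.2
-1 132 13 168.6
-1 138 10 169.1
1 108 5 -8.5
1 114 11 -9.1
1 120 13 -9.9
1 126 12 -10.3
1 132 14 -10.2
1 138 7 -10.8
scene orange [([344.9, 186.2], [323, 176, 45, 20, 200])] pred [[345.46839747 185.54437342]]
1 90 2 -10.6
1 96 9 -11.5
1 102 9 -10.5
1 108 9 -11.2
1 114 9 -10.2
1 120 10 -10.7
1 126 12 -10.8
1 132 18 12.4
1 138 19 16.8
1 144 12 27.5
```

View pics/s3.png

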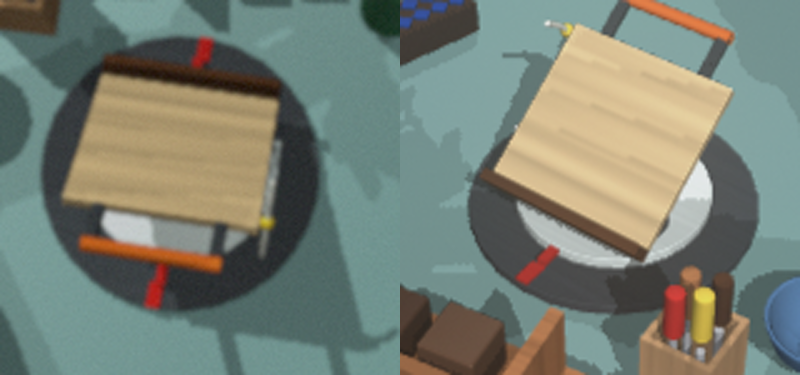

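The pointers now line up with the marks to within 1° on both sides, and the handle matches the 35° prediction to about 1 px. Next I'll pick up the blue block, gripping it lightly near the end that will be upslope so that it droops.

Emit:
step_arm([
  [[0,-2,0.5,-45,0],[0,-2,0.5,-90,0],[0,-2,0.5,-130,0],[0,-2,0.5,-155,0],[0,-2,0.5,-172,0],[0,-2,0.5,-172,0],[0.6,-2,0.5,-172,0],[0.6,-2,0.5,-172,0],[0.6,-2,0.5,-172,0],[0.6,-2,0.5,-172,0],[0.6,-2,0.5,-172,0],[0.6,-2,0.5,-172,0]],
], squeeze=20)

```text
t: 9.9
tcp_pos: [393.0, -263.6, 29.0]
ee_rot: [0.001, 0.976, -0.218, 0.001]
ft_force: [-0.8, 0.4, 6.3]
opening: 59.6
gripper_force: 23.5
```

Emit:
step_arm([
  [[0.6,0,0,10,0],[0.6,0,0,20,0],[0.6,0,0,30,0],[0.6,0,0,40,0],[0.6,0,0,40,0],[0.6,0,0,40,0]],
])

```text
t: 10.5
tcp_pos: [392.1, -262.8, 67.9]
ee_rot: [0.0, 0.976, -0.218, 0.0]
ft_force: [-0.5, 0.4, -2.6]
opening: 59.4
gripper_force: 22.9
```

Run:
```python
from fit import *
s=get_state();print(s["t"],s["tcp_pos"],s["ft_force"],s["moment"],s["opening"],s["gripper_force"])
sc=camera("scene");w=camera("wrist")
b=cv2.resize(sc[150:240,190:290],(400,360),interpolation=cv2.INTER_CUBIC)
cv2.imwrite("pics/s4.png",np.hstack([b,cv2.resize(w,(400,300))[:, :] if 0 else cv2.copyMakeBorder(cv2.resize(w,(400,300)),0,60,0,0,0)]))
```

```text
10.5 [ 392.13694654 -262.82105738   67.94544331] [-0.53151803  0.40456291 -2.58435017] [ 0.04019568  0.13877097 -0.01678327] 59.44267970476115 22.9147669672966
```

View pics/s4.png

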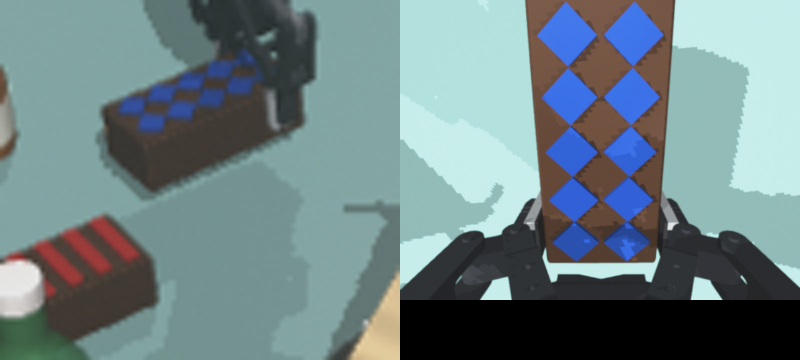

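The block is lifted, with 59 mm opening and its carving visible to both cameras. I'll get its tilt by PnP on the diamonds.

```bash
cat > pnp.py <<'E'
from fit import *
def tilt(w,wi):
    # diamonds in block frame (origin underside centre); x toward far end of the grip
    from itertools import product
    m,bl=blobs(w,(105,130,60),(125,255,255),60)
    c=np.array([x[0] for x in bl]); c=c[np.argsort(c[:,1])]
    return c
def pose(c,wi,nfar=5):
    # c sorted by row: pairs (left,right); row 0 = far end
    c=c[:10].reshape(5,2,2); c=np.array([r[np.argsort(r[:,0])] for r in c])
    obj=np.array([[(24.2*(2-i),y,45) for y in(12.8,-12.8)] for i in range(5)]).reshape(-1,3)
    K=wi["mtx"];ok,rv,tv=cv2.solvePnP(obj,c.reshape(-1,1,2),K,np.array([wi["k1"],0,0,0]),flags=cv2.SOLVEPNP_SQPNP)
    rv,tv=cv2.solvePnPRefineLM(obj,c.reshape(-1,1,2),K,np.array([wi["k1"],0,0,0]),rv,tv)
    e=np.abs(cv2.projectPoints(obj,rv,tv,K,np.array([wi["k1"],0,0,0]))[0].reshape(-1,2)-c.reshape(-1,2)).max()
    F=np.diag([1,-1,-1.]);Rw=rot(wi["attitude"])@F
    return Rw@cv2.Rodrigues(rv)[0], wi["position"]+Rw@tv.ravel(), e
E
python3 - <<'E'
from pnp import *
s=get_state();wi=camera_info("wrist");w=camera("wrist")
c=tilt(w,wi);print(len(c),c.round().tolist())
Rb,p,e=pose(c,wi);print(s["t"],"x axis",Rb[:,0].round(3),"slope deg",np.degrees(np.arcsin(Rb[2,0])),"origin",p.round(1),"err",e,"tcp",s["tcp_pos"],s["ft_force"])
E
```

```text
6 [[373.0, 55.0], [267.0, 55.0], [370.0, 154.0], [271.0, 155.0], [365.0, 308.0], [278.0, 308.0]]Traceback (most recent call last):
  File "<stdin>", line 4, in <module>
  File "pnp.py", line 10, in pose
    c=c[:10].reshape(5,2,2); c=np.array([r[np.argsort(r[:,0])] for r in c])
ValueError: cannot reshape array of size 12 into shape (5,2,2)
```

Run:
```python
import re
t=open('pnp.py').read()
t=t.replace("    c=np.array([x[0] for x in bl])","    m=cv2.erode(m,np.ones((9,9)));n,l,st,cc=cv2.connectedComponentsWithStats(m)\n    c=cc[1:][st[1:,4]>60]")
open('pnp.py','w').write(t)
from pnp import *
s=get_state();wi=camera_info("wrist");w=camera("wrist")
c=tilt(w,wi);print(len(c),c.round().tolist())
if len(c)>=10:
    Rb,p,e=pose(c,wi);print(s["t"],"x axis",Rb[:,0].round(3),"slope deg",np.degrees(np.arcsin(Rb[2,0])),"origin",p.round(1),"err",e,"tcp",s["tcp_pos"],s["ft_force"])
```

```text
10 [[373.0, 55.0], [267.0, 55.0], [371.0, 154.0], [271.0, 155.0], [367.0, 242.0], [275.0, 242.0], [365.0, 318.0], [278.0, 319.0], [363.0, 385.0], [281.0, 386.0]]
10.65 x axis [ 0.906 -0.422  0.01 ] slope deg 0.5618716199480673 origin [ 432.6 -281.1   37.8] err 0.940367846314075 tcp [ 391.50278377 -262.24908741   66.97999312] [-0.52396691  0.51405507 -3.17881736]
```

The light grip holds the block level (slope 0.6°), so it will not droop. I'll set it down and regrip about 22 mm from its centre. Then I can let it pivot in the grip by dragging the upslope bottom edge gently down the sloping board.

Emit:
step_arm([
  [[0.6,0,0,-15,0],[0.6,0,0,-28,0],[0.6,0,0,-36,0],[0.6,0,0,-39,0],[0.6,0,0,-39,0],[0,0,0,-39,0],[0,0,0,-39,0],[0,0,0,-39,0],[0,0,0,-39,0],[0,10.4,-4.8,-37,0],[0,20.8,-9.7,-37,0],[0,20.8,-9.7,-37,0],[0.6,20.8,-9.7,-37,0],[0.6,20.8,-9.7,-37,0],[0.6,20.8,-9.7,-37,0],[0.6,20.8,-9.7,-37,0],[0.6,20.8,-9.7,-37,0],[0.6,20.8,-9.7,-37,0]],
], squeeze=20)

```text
t: 12.5
tcp_pos: [412.6, -272.1, 30.3]
ee_rot: [-0.0, 0.976, -0.218, -0.0]
ft_force: [0.3, 0.5, -0.9]
opening: 59.8
gripper_force: 22.9
```

Emit:
step_arm([
  [[0.6,0,0,20,0],[0.6,0,0,60,0],[0.6,0,0,110,0],[0.6,0,0,160,0],[0.6,0,0,210,0],[0.6,0,0,240,0],[0.6,0,0,240,0],[0.6,0,0,240,0]],
])

```text
t: 13.3
tcp_pos: [412.1, -272.0, 269.6]
ee_rot: [-0.0, 0.976, -0.218, -0.001]
ft_force: [0.4, 0.7, -3.4]
opening: 59.5
gripper_force: 23.7
```

Run:
```python
from pnp import *
s=get_state();wi=camera_info("wrist");w=camera("wrist");cv2.imwrite("pics/w5.png",w)
c=tilt(w,wi);print(len(c))
Rb,p,e=pose(c,wi);print(s["t"],"x",Rb[:,0].round(3),"slope",np.degrees(np.arcsin(Rb[2,0])),"org-tcp",(p-s["tcp_pos"]).round(1),"d",np.hypot(*(p-s["tcp_pos"])[:2]),"err",e,"tcp",s["tcp_pos"],s["ee_rot"],s["opening"],s["ft_force"],s["q"])
# refine stand
ct=camera_info("top");cs=camera_info("scene");t=cv2.imread("pics/t3.png");sc=cv2.imread("pics/sc3.png")
yaw=np.radians(170.4)
# board corners top view from crop (2.5x, +225,+165): upper-edge corners and ledge outer top corners
obs=np.array([[62,200],[258,232],[103,57],[281,84]])/2.5+[225,165]
M=[[120,-90,12],[120,90,12],[-62,-90,30],[-62,90,30]]
obs2=(np.array([[576,25],[733,92],[483,175],[648,252]])-[400,0])/2.5+[235,180]
M2=[[120,90,12],[120,-90,12],[-62,90,30],[-62,-90,30]]
f=lambda q:np.r_[(proj(board(q[:2],q[2],q[3],M),ct)-obs).ravel(),(proj(board(q[:2],q[2],q[3],M2),cs)-obs2).ravel()*.7,
 ((proj(board(q[:2],q[2],q[3],[165,0,6]),ct)-[285.1,266.3])*2).ravel(),((proj(board(q[:2],q[2],q[3],[165,0,6]),cs)-[344.9,186.2])*2).ravel()]
r=least_squares(f,[577,42,yaw,.61],loss="soft_l1");q=r.x;print("c",q[:2],"yaw",np.degrees(q[2]),"tilt",np.degrees(q[3]),f(q).round(1))
for cc,y,tl in((q[:2],q[2],q[3]),(np.array([577,42]),yaw,np.radians(35))):
    print("foot",board(cc,y,tl,[-50,0,12]),"pinch final",board(cc,y,tl,[-50+68+22,0,12+28]))
```

```text
10
13.3 x [ 0.903 -0.422  0.086] slope 4.933049176195744 org-tcp [ 23.4 -10.7 -29.6] d 25.738799846389092 err 3.4330680240075253 tcp [ 412.10378734 -271.97945987  269.58381448] [-1.37820985e-04  9.75927414e-01 -2.18094716e-01 -5.98958146e-04] 59.50326364293329 [ 0.37581612  0.67223955 -3.38726483] [-7.25409328e-01 -8.11689188e-02  1.89787752e+00 -3.49383644e-04
  1.32606563e+00  1.28519546e+00]
c [575.46065988  42.73485586] yaw 171.81206304033074 tilt 34.147915214988195 [-0.5 -0.9  0.3 -2.  -0.3 -1.4 -0.3 -2.   0.1 -1.6  0.2 -2.1 -0.9 -0.
 -3.3  0.3  0.1  1.3  0.8 -1.9]
foot [[652.7799039   31.6095989   56.86452997]] pinch final [[594.61301832  39.97907479 130.55689929]]
foot [[653.7504437   29.01863413  56.15100271]] pinch final [[596.89441806  38.63511105 130.70913923]]
```

Emit:
step_arm([
  [[0.6,8,16,0,1],[0.6,20,40,0,3],[0.6,33,65,0,5],[0.6,46,90,0,7],[0.6,58,115,0,9],[0.6,71,140,0,11],[0.6,84,165,0,13],[0.6,96,190,0,15],[0.6,109,215,0,16],[0.6,122,240,0,16],[0.6,134,265,0,16],[0.6,147,290,0,16],[0.6,155,308,-10,16],[0.6,159,315,-30,16],[0.6,159,315,-50,16],[0.6,159,315,-65,16],[0.6,159,315,-75,16],[0.6,159,315,-75,16],[0.6,159,315,-75,16]],
])

```text
t: 15.25
tcp_pos: [571.7, 42.3, 195.3]
ee_rot: [0.0, 0.997, -0.08, -0.0]
ft_force: [0.3, 0.2, -2.5]
opening: 60.1
gripper_force: 23.6
```

Run:
```python
from pnp import *
s=get_state();wi=camera_info("wrist");w=camera("wrist");sc=camera("scene")
c=tilt(w,wi);print(len(c),c[:2])
print(s["t"],s["tcp_pos"],s["ee_rot"],s["opening"],s["ft_force"])
b=cv2.resize(sc[100:310,225:405],None,fx=2.4,fy=2.4,interpolation=cv2.INTER_CUBIC)
h=b.shape[0];ww=cv2.resize(w,(360,270));ww=cv2.copyMakeBorder(ww,0,h-270,0,0,0)
cv2.imwrite("pics/s6.png",np.hstack([b,ww]));print(b.shape)
```

```text
10 [[370.22764811 151.41328546]
 [271.33052709 151.94765739]]
15.25 [571.71639133  42.32418675 195.27336894] [ 2.35446485e-05  9.96764433e-01 -8.03779605e-02 -2.18712584e-04] 60.085914711620774 [ 0.28438091  0.16969389 -2.48471418]
(504, 432, 3)
```

View pics/s6.png

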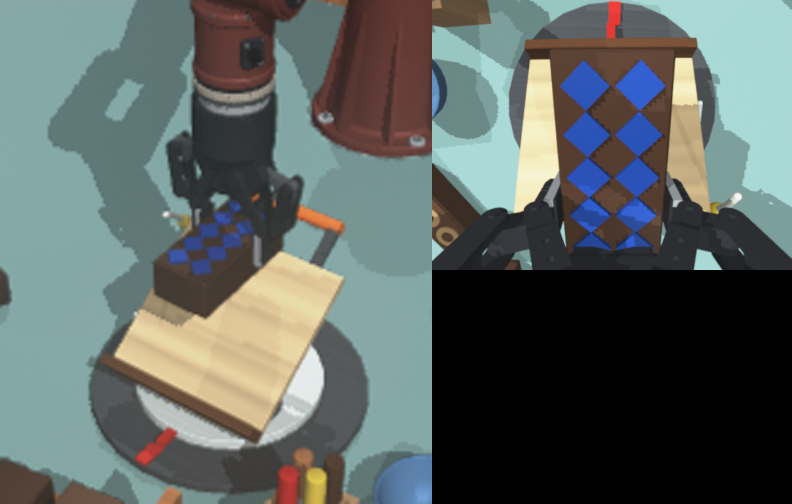

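The block hovers level over the board. It is centred, with block and ledge midpoints both at about column 611, and parallel to the slope line. I'll start the slow descend-and-drag while watching the force.

Emit:
step_arm([
  [[0.6,0,0,-8,0],[0.6,0,0,-14,0],[0.6,0,0,-18,0],[0.6,1.5,-0.2,-20,0],[0.6,3,-0.5,-22.5,0],[0.6,4.5,-0.7,-25,0],[0.6,6,-1,-27.5,0],[0.6,6,-1,-27.5,0]],
])

```text
t: 16.15
tcp_pos: [579.3, 41.5, 169.0]
ee_rot: [-0.0, 0.997, -0.08, 0.002]
ft_force: [2.1, 0.0, -0.1]
opening: 59.6
gripper_force: 24.0
```

```bash
cat > st.py <<'E'
from pnp import *
s=get_state();wi=camera_info("wrist");w=camera("wrist");sc=camera("scene")
print(s["t"],s["tcp_pos"],s["ft_force"],s["moment"],s["opening"],s["gripper_force"])
print("orange",[x[0] for x in blobs(sc,(5,150,110),(18,255,255),60)[1] if 310<x[0][0]<380 and 165<x[0][1]<215])
c=tilt(w,wi);c=c[:8]  # 4 far rows
c=np.array([r[np.argsort(r[:,0])] for r in c.reshape(4,2,2)]).reshape(-1,1,2)
obj=np.array([[(24.2*(2-i),y,45) for y in(12.8,-12.8)] for i in range(4)]).reshape(-1,3)
D=np.array([wi["k1"],0,0,0]);ok,rv,tv=cv2.solvePnP(obj,c,wi["mtx"],D,flags=cv2.SOLVEPNP_SQPNP);rv,tv=cv2.solvePnPRefineLM(obj,c,wi["mtx"],D,rv,tv)
e=np.abs(cv2.projectPoints(obj,rv,tv,wi["mtx"],D)[0]-c).max();Rw=rot(wi["attitude"])@np.diag([1,-1,-1.])
Rb=Rw@cv2.Rodrigues(rv)[0];p=wi["position"]+Rw@tv.ravel()
print("slope",np.degrees(np.arcsin(Rb[2,0])).round(1),"yaw",np.degrees(np.arctan2(-Rb[1,0],-Rb[0,0])).round(1),"org",p.round(1),"err",e.round(2),"low end bottom",(p+Rb[:,0]*65).round(1))
q=board([576.2,42.4],np.radians(171),np.radians(34.6),[[-50,0,12],[0,0,12],[-50,1,12],[-50,0,13]])
B=np.c_[(q[1]-q[0])/50,q[2]-q[0],q[3]-q[0]];print("in foot frame",((p-q[0])@B).round(1))
E
python3 st.py
```

```text
16.15 [579.27980975  41.48060174 168.99382313] [ 2.08975221  0.00336547 -0.12180957] [-0.01385967 -0.15419246  0.04278899] 59.637719860325696 24.02608036994934
orange [[357.6, 191.1]]
slope 1.7 yaw 170.9 org [601.8  38.1 139. ] err 0.74 low end bottom [666.   27.9 140.9]
in foot frame [89.6  0.2 38.4]
```

Emit:
step_arm([
  [[0.6,1.5,-0.2,-2.5,0],[0.6,3,-0.5,-5,0],[0.6,4.5,-0.7,-7.5,0],[0.6,4.5,-0.7,-7.5,0]],
])

```text
t: 16.65
tcp_pos: [583.3, 40.8, 160.7]
ee_rot: [0.0, 0.997, -0.08, 0.001]
ft_force: [4.0, -0.9, 1.5]
opening: 59.6
gripper_force: 24.8
```

```bash
python3 st.py
```

```text
16.65 [583.30361437  40.78548813 160.71622705] [ 4.00853828 -0.86634459  1.50702617] [-0.13439379 -0.41268949  0.08824211] 59.62533250334919 24.777007699012756
orange [[351.2, 188.7]]
slope -7.6 yaw 170.8 org [600.3  38.2 127.7] err 0.88 low end bottom [663.9  27.9 119.1]
in foot frame [84.5  0.4 28.3]
```

The block is pivoting as planned: slope −7.6° at about 4 N. I'll continue.

Emit:
step_arm([
  [[0.6,1.2,-0.1,-2.5,0],[0.6,2.3,-0.3,-5,0],[0.6,3.5,-0.4,-7.5,0],[0.6,4.6,-0.6,-10,0],[0.6,5.8,-0.7,-12.5,0],[0.6,6.9,-0.8,-15,0],[0.6,6.9,-0.8,-15,0]],
])

```text
t: 17.45
tcp_pos: [588.0, 40.2, 144.2]
ee_rot: [0.0, 0.997, -0.08, -0.002]
ft_force: [1.5, -0.5, -0.8]
opening: 60.0
gripper_force: 26.4
```

```bash
python3 st.py
```

```text
17.45 [588.02110431  40.17745177 144.15353223] [ 1.4907775  -0.50608857 -0.82935635] [-0.12774552  0.05923948  0.05588626] 59.96658385352899 26.363115906715393
orange [[350.4, 188.5]]
slope -27.8 yaw 170.9 org [592.4  39.4 109.4] err 0.78 low end bottom [649.2  30.3  79.1]
in foot frame [80.7  0.4  8.7]
```

Emit:
step_arm([
  [[0.6,2,-0.2,-2,0],[0.6,4,-0.4,-4,0],[0.6,5.5,-0.6,-6,0],[0.6,7,-0.8,-8,0],[0.6,8,-0.9,-10,0],[0.6,8,-0.9,-10,0]],
])

```text
t: 18.15
tcp_pos: [597.9, 39.2, 135.7]
ee_rot: [-0.0, 0.997, -0.08, 0.001]
ft_force: [2.8, -0.5, 0.9]
opening: 59.7
gripper_force: 26.9
```

```bash
python3 st.py
```

```text
18.15 [597.91365381  39.16103639 135.65308307] [ 2.84417772 -0.53607848  0.9378632 ] [-0.03395114 -0.09577511  0.01542539] 59.67789719160807 26.871521472930908
orange [[349.5, 188.1]]
slope -30.4 yaw 170.8 org [600.7  38.8 101.1] err 0.82 low end bottom [656.1  29.9  68.3]
in foot frame [69.2 -0.3  6.5]
```

Emit:
step_arm([
  [[0.6,-0.5,0,-1.5,0],[0.6,-1,0.1,-3,0],[0.6,-1.5,0.2,-4.5,0],[0.6,-1.5,0.2,-4.5,0]],
])

```text
t: 18.65
tcp_pos: [597.3, 39.3, 131.9]
ee_rot: [-0.0, 0.997, -0.08, 0.002]
ft_force: [5.6, -0.2, 2.6]
opening: 59.4
gripper_force: 27.8
```

```bash
python3 st.py
```

```text
18.65 [597.27047359  39.32117959 131.94365804] [ 5.58150211 -0.22895171  2.60978297] [-0.15666933 -0.512246    0.11723634] 59.44484969527395 27.7505162358284
orange [[349.6, 188.4]]
slope -33.8 yaw 170.9 org [598.1  39.3  97.9] err 0.81 low end bottom [651.4  30.8  61.8]
in foot frame [69.5 -0.4  2.4]
```

Emit:
step_arm([
  [[0.6,-0.3,0,-1,0],[0.6,-0.3,0,-1.5,0],[0.6,-0.3,0,-1.5,0]],
])

```text
t: 19.05
tcp_pos: [597.0, 39.4, 131.5]
ee_rot: [0.0, 0.997, -0.08, 0.002]
ft_force: [3.5, 0.0, 7.0]
opening: 59.8
gripper_force: 28.2
```

```bash
python3 st.py
```

```text
19.05 [596.95001555  39.36423471 131.46939782] [3.50751998 0.0078125  7.02332434] [-0.24681703 -0.14737515  0.02016934] 59.775738909254095 28.202577531337738
orange [[349.9, 188.7]]
slope -33.8 yaw 170.9 org [597.8  39.3  97.5] err 0.77 low end bottom [651.1  30.7  61.3]
in foot frame [69.5 -0.3  1.9]
```

The block now lies flat, as the descent has stopped and the force is rising. I'll release it and rise.

Emit:
step_arm([
  [[0.45,0,0,0,0],[0.3,0,0,0,0],[0.15,0,0,0,0],[0.1,0,0,0,0],[0.1,0,0,0,0],[0.1,0,0,4,0],[0.1,0,0,12,0],[0.1,0,0,30,0],[0.1,0,0,60,0],[0.1,0,0,100,0],[0.1,0,0,140,0],[0.1,0,0,160,0],[0.1,0,0,160,0]],
])

```text
t: 20.45
tcp_pos: [597.9, 39.4, 295.4]
ee_rot: [-0.0, 0.997, -0.08, 0.005]
ft_force: [-0.3, 0.3, 0.3]
opening: 77.0
gripper_force: 0.0
```

```bash
sed -i 's/^c=tilt(w,wi);c=c\[:8\].*/c=tilt(w,wi);print(len(c));cv2.imwrite("pics\/wl.png",w);c=c[:8]/' st.py; python3 st.py
python3 - <<'E'
from fit import *
sc=camera("scene");b=cv2.resize(sc[120:310,225:405],None,fx=2.2,fy=2.2,interpolation=cv2.INTER_CUBIC)
w=cv2.resize(cv2.imread("pics/wl.png"),(400,300));h=b.shape[0];cv2.imwrite("pics/s7.png",np.hstack([b,cv2.copyMakeBorder(w,0,h-300,0,0,0)]))
E
```

```text
20.45 [597.93349025  39.3654093  295.38629974] [-0.26001011  0.33521833  0.30640923] [0.06358663 0.0092167  0.02374688] 77.04936651604456 0.0
orange [[346.8, 187.5]]
10
slope -34.6 yaw 171.2 org [601.9  38.6  98.6] err 0.22 low end bottom [654.8  30.4  61.7]
in foot frame [66.7 -0.2  5.1]
```

View pics/s7.png

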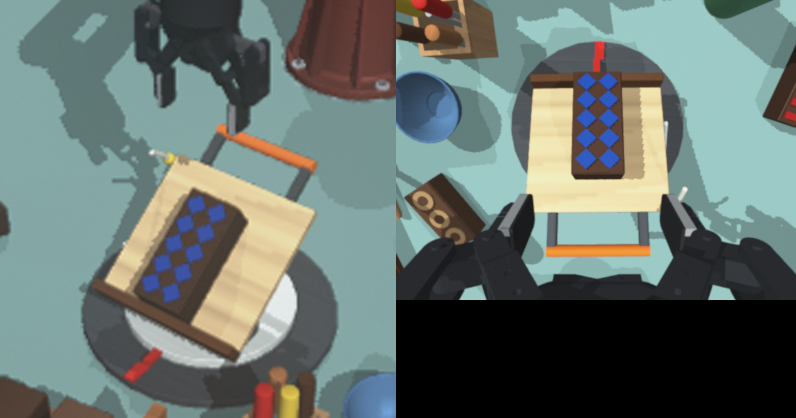

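The block rests against the ledge, centred. Its slope is 34.6° and its yaw 171.2° (stand about 170.5°), the pointers are on the marks, and the gripper is clear.

```bash
python3 -c "
from station import *
print(sign_off())"
```

```text
the job is handed in; nothing more can be done
None
```

I handed the job in with the board at the red marks and tilted to about 35°. The blue block lies flat on the board, centred and carving up, with its lower end at the ledge. My last camera check read a 34.6° slope and showed the gripper clear; the sign-off returned no verdict.

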